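# Point out the vessels of a dilution, in order

## Task

Show a trainee the order of a dilution by pointing: first at the stoppered conical flask, then at the smallest beaker, then at the largest beaker. Each time bring the fingertips, pointing down, to about 3 cm above the middle of its top, without touching it, and hold there for two seconds; do not bring them down over anything else. Touch, move or lift nothing, and finish with the hand raised at least 15 cm above the largest beaker.

Things in the scene. Friction and masses are not known exactly. Their poses are not given: they have to be found in the camera images.
- small_beaker_top (a point): the smallest of the three clear open beakers, 40 mm across, 61 mm tall; this point is the middle of its open mouth, level with the rim. It stands upright and loose on the worktop at the start; its z axis points up and its yaw is of no matter.
- middle_beaker_top (a point): the middle-sized beaker (not to be pointed at), 50 mm across, 71 mm tall; this point is the middle of its mouth, level with the rim. It stands upright and loose on the worktop at the start; its z axis points up and its yaw is of no matter.
- large_beaker_top (a point): the largest of the three beakers, 72 mm across, 93 mm tall; this point is the middle of its mouth, level with the rim. It stands upright and loose on the worktop at the start; its z axis points up and its yaw is of no matter.
- conical_flask_top (a point): the conical flask: clear, wide base narrowing to a neck, pale contents, closed by a dark stopper; 63 mm across the base, 118 mm tall; this point is the middle of the stopper's top. It stands upright and loose on the worktop at the start; its z axis points up and its yaw is of no matter.
- bottle_a_top (a point): a bystander: white screw-cap reagent bottle, 56 mm across, 105 mm tall; this point is the middle of its cap's top. It stands upright and loose on the worktop at the start; its z axis points up and its yaw is of no matter.
- bottle_b_top (a point): a bystander: slightly smaller white screw-cap reagent bottle, 52 mm across, 100 mm tall; this point is the middle of its cap's top. It stands upright and loose on the worktop at the start; its z axis points up and its yaw is of no matter.
- vial_top (a point): a bystander: short clear vial with a white cap, 27 mm across, 60 mm tall; this point is the middle of its cap's top. It stands upright and loose on the worktop at the start; its z axis points up and its yaw is of no matter.
- boat_top (a point): a bystander: small white square weighing boat (open tray), 50 by 50 mm, 15 mm tall; this point is at its middle, level with its rim. It stands upright and loose on the worktop at the start; its z axis points up and its yaw is of no matter.
- pipette_stand_top (a point): the middle of the top of the pipette stand at the right of the work, fixed and the same in every start: two pipettes hang upright side by side, 0.28 m tall, about 140 mm wide along y and 100 mm deep along x. Keep the arm clear of it; it is the tallest thing near the work. Among the vessels stands also a fixed hotplate stirrer, 91 mm tall.
Things that resemble listed ones, but are neither listed nor needed, are in the scene too. Leave any green or orange look-alike of the part that bears conical_flask_top alone.

How it is judged:
On the way, in this order (a step that is already met when the one before it is completed fails the run):
1. the fingertips stay just above the middle of the top of the conical flask (grasp point within 22 mm sideways and 20 to 85 mm above its top, which puts the tips about 1 to 66 mm above it) for 1.5 s (horizontal distance between the grasp point and conical_flask_top below 0.022 m and z of the grasp point in the frame of conical_flask_top between 0.02 and 0.085 m), for 1.5 s.
2. the fingertips stay just above the middle of the top of the smallest beaker (grasp point within 22 mm sideways and 20 to 85 mm above its top, which puts the tips about 1 to 66 mm above it) for 1.5 s (horizontal distance between the grasp point and small_beaker_top below 0.022 m and z of the grasp point in the frame of small_beaker_top between 0.02 and 0.085 m), for 1.5 s.
3. the fingertips stay just above the middle of the top of the largest beaker (grasp point within 22 mm sideways and 20 to 85 mm above its top, which puts the tips about 1 to 66 mm above it) for 1.5 s (horizontal distance between the grasp point and large_beaker_top below 0.022 m and z of the grasp point in the frame of large_beaker_top between 0.02 and 0.085 m), for 1.5 s.
At the end, for the whole second after the job is handed in: The grasp point is more than 0.22 m above the worktop, and all eight listed vessels stand within 8 mm of where they started (height (world z) of the grasp point above 0.22 m and distance of each of small_beaker_top, middle_beaker_top, large_beaker_top, conical_flask_top, bottle_a_top, bottle_b_top, vial_top, boat_top from where it was at the start of the episode below 0.008 m); the robot touches nothing.
It fails at once if the fingers or the arm touch anything (contact force between any of the fingers, the arm and anything else above 0.5 N).
It fails at once if a vessel is moved, tipped or lifted by more than 8 mm (distance of any of small_beaker_top, middle_beaker_top, large_beaker_top, conical_flask_top, bottle_a_top, bottle_b_top, vial_top, boat_top from where it was at the start of the episode above 0.008 m).
It fails at once if the fingertips are brought down over anything but the three vessels to be shown (grasp point within 22 mm sideways of the middle of another listed thing's top, less than 65 mm above it) ((horizontal distance between the grasp point and middle_beaker_top below 0.022 m and z of the grasp point in the frame of middle_beaker_top below 0.065 m) or (horizontal distance between the grasp point and bottle_a_top below 0.022 m and z of the grasp point in the frame of bottle_a_top below 0.065 m) or (horizontal distance between the grasp point and bottle_b_top below 0.022 m and z of the grasp point in the frame of bottle_b_top below 0.065 m) or (horizontal distance between the grasp point and vial_top below 0.022 m and z of the grasp point in the frame of vial_top below 0.065 m) or (horizontal distance between the grasp point and boat_top below 0.022 m and z of the grasp point in the frame of boat_top below 0.065 m)).
It also fails if it takes over 66 s, if anything falls off the work surface, if the arm or the gripper's body presses on something with over 40 N, if the wrist force passes 120 N, or if a joint passes its speed limit or range.

## Robot

A 6-joint arm with a two-finger parallel gripper is mounted at the origin on the work surface; the furniture and walls round the work are solid. World frame = base frame: x ahead of the robot, y to its left, z up, the work surface at z = 0. Lengths are in m, angles in rad, forces in N, time in s.
With the tool pointing down it reaches from about 0.35 to 0.975 m from the base axis. Payload 4.9 kg.
Tool frame: the origin (TCP) lies at the very end of the fingers, on their centre line; the grasp point (between the pads) lies behind it (manip.grip_depth is the z of the grasp point in the tool frame, in m); z points along the fingers, y is the direction in which the jaws open and shut (so a half turn about z gives the same grasp; the last joint's range is limited). The gripper opens to 85 mm and grips with 20 to 120 N. Pads are 22 mm wide; open, the fingers measure 114 mm over their backs; the gripper's body (76 mm by 85 mm) begins 54 mm behind the grasp point. The pads swing forward as they close: fully open they stand 13 mm farther back than shut.
Start: joints at [1.165, 0.053, 1.613, -0, 1.476, -0.119], TCP at [0.177, 0.599, 0.231] pointing down, gripper open.
Joint ranges: [-3.01, 3.01], [-1.01, 2.22], [0.06, 2.58], [-1.02, 4.17], [0.09, 2.62], [-3.14, 3.14]. Speed limits (rad/s): [2.57, 2.57, 3.14, 3.14, 3.14, 3.14].

## Interface

Orientations are given as a unit quaternion [w, x, y, z].
In Python, from plant import state, optics, manip, silhouettes, place_of gives the robot as it stands. The module is installed in compiled form; this text tells all that it offers.
- The arm moves only by the tool jog_arm, never from a script. Its argument "increments" is a list of rows, each an object with "slide": the shift along the tool's x, y, z in mm, a list of three; "rotation": the turn, a rotation vector about the tool's x, y, z in degrees, a list of three. A call has 1 to 20 rows; each row shifts and turns the commanded pose from where the row before left it, along the tool's axes as they then stand; what a row does not reach is not made up. A row lasts 1/12 s, in which the tool goes at most 41.7 mm and 7.16 degrees, less where a joint would pass 70% of its speed; a pose out of reach is approached as far as the arm can. A call with a gripper value outside its range is refused whole. "fingers" is the opening, from 0 (shut) to 1 (fully open), set as the call begins (left out, the last holds). The fingers move at their own pace and stop on an object; the grip force is fixed at half the most. Time passes only in rows, so rows that do not move let the fingers close. It gives the time, the measured TCP pose, the force and the opening at its end, in the units of the state.
- state(): the state, without advancing time (a new reading comes with each control period).
- optics.grab_frame(name): name is "scene" or "side" or "wrist"; returns a dict with "frame" (400x640x3 uint8, blue, green, red), "camera_matrix" (3x3 intrinsics, pixels), "distortion" ([k1, k2, p1, p2, k3] as OpenCV has them; the pictures are not rectified), "R" (3x3) and "t" (3): a world point X has camera coordinates R X + t. Camera axes: x right, y down, z forward; pixel columns grow to the right and rows downward; lengths in m; the calibration is good to about 2 mm. A picture is of the moment at which its call begins. There is no depth.
- manip.job_done(): hands the job in, once; it reports no verdict.
Trained networks look in the newest picture that a camera, given by its name, has taken for a name from the list of things; names that differ only in an ending like _2 or _b are one class to them, and where a whole thing is asked for, a point or a joint stands for the part that bears it (a point fixed in the world has none). Each returns a list of dicts, best first, with "score" (0 to 1); they miss things now and then, are a little off and sometimes report something else, mostly with a low value. They report only what shows in the picture. A call takes as long as a camera call. They do not tell look-alikes from the thing itself.
- silhouettes(thing, camera): "mask" (400x640 bool, what is visible of it) and "bbox" ([left, top, right, bottom] in pixels, round what is visible of it).
- place_of(thing, camera): "uv" ([column, row] in pixels: a listed point, or the origin of a listed thing).
The state is a dict: "time": time; "joint_pos": joint angles; "joint_vel": joint speeds; "joint_efforts": joint torques, N m; "tool_pos": TCP position; "tool_rot": TCP orientation; "contact_force": force on the tool from outside, world axes, zero at the start; "ft_torque": the same for the moment, N m; "gripper_width": opening from 0.0 (shut) to 1.0 (fully open).
Only numpy, scipy, OpenCV 4.12 (cv2) and the standard library are available. Lean on these libraries where they do the work, as an engineer would, in place of code of your own. Each camera call takes 0.05 s, during which the arm holds its last target.

## Working session

There is one attempt and no reset: what is moved stays moved. The work goes in short steps, Python scripts to look and compute and a tool call to move; the robot and the scene stay as the last step left them, time stands still between calls to the robot, and variables do not carry over. Pictures are saved under pics/ and viewed, and the job is handed in when it is done.

Besides the shell and the picture viewer there is one more tool, called after "Emit:" by a JSON object that holds its "method" and its "body". jog_arm: Moves the arm, as the interface text tells. Its arguments: {"type":"object","properties":{"increments":{"type":"array","items":{"type":"object","properties":{"slide":{"type":"array","items":{"type":"number"}},"rotation":{"type":"array","items":{"type":"number"}}}}},"fingers":{"type":"number"}},"required":["increments"]}

```bash
mkdir -p pics; cat > h.py <<'E'
import numpy as np,cv2
from plant import state, optics, manip, silhouettes, place_of
E
python3 - <<'E'
from h import *
for c in ["scene","side","wrist"]:
    f=optics.grab_frame(c); cv2.imwrite(f"pics/{c}0.png",f["frame"])
    R=np.array(f["R"]);print(c,(-R.T@np.array(f["t"])).round(3),R[2].round(2))
print(state(),manip.grip_depth)
E
```

```text
scene [-0.05   0.717  1.044] [ 0.44 -0.56 -0.71]
side [0.137 0.692 1.438] [ 0.23 -0.46 -0.86]
wrist [0.1   0.622 0.372] [ 0.3  -0.09 -0.95]
{'time': 0.15, 'joint_pos': array([ 1.16503902e+00,  5.32231985e-02,  1.61398893e+00, -4.77159055e-07,
        1.47602873e+00, -1.19003887e-01]), 'joint_vel': array([-0.00144351, -0.00224622, -0.0048177 ,  0.00022145,  0.00114508,
       -0.00116061]), 'joint_efforts': array([ 1.95910397e-04, -3.94241667e+01, -3.70722449e+01, -1.76607341e-04,
        4.68008584e-03, -3.76614025e-05]), 'tool_pos': array([0.17657865, 0.59901745, 0.23032813]), 'tool_rot': array([-2.13526366e-04,  1.42885914e-01,  9.89738822e-01, -7.95958221e-04]), 'contact_force': array([-0.54027936, -0.31502887, -0.18703138]), 'ft_torque': array([-0.03847618, -0.03890355, -0.01123619]), 'gripper_width': 0.9981249607743108} -0.0187
```

View pics/scene0.png

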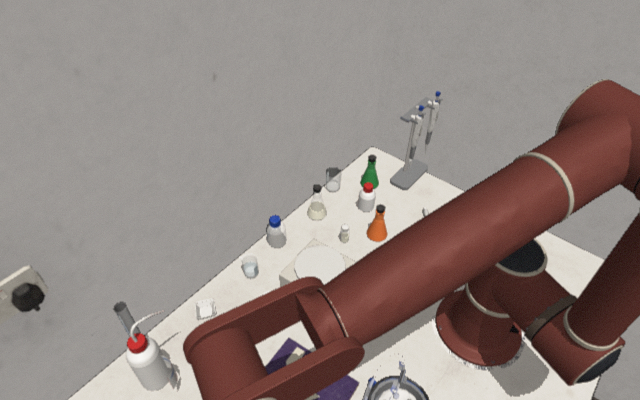

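View pics/side0.png

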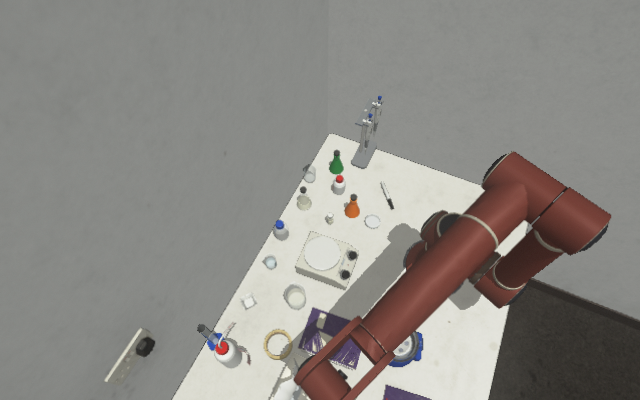

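```bash
cat >> h.py <<'E'
H=dict(small_beaker_top=.061,middle_beaker_top=.071,large_beaker_top=.093,conical_flask_top=.118,bottle_a_top=.105,bottle_b_top=.100,vial_top=.060,boat_top=.015)
def ray(f,uv):
    K=np.array(f["camera_matrix"]);R=np.array(f["R"]);t=np.array(f["t"])
    p=cv2.undistortPoints(np.array([[uv]],float),K,np.array(f["distortion"],float))[0,0]
    return -R.T@t, R.T@np.array([p[0],p[1],1])
def atz(f,uv,z):
    o,d=ray(f,uv); return o+d*(z-o[2])/d[2]
def proj(f,X):
    K=np.array(f["camera_matrix"]);R=np.array(f["R"]);t=np.array(f["t"],float)
    return cv2.projectPoints(np.array(X,float).reshape(-1,1,3),cv2.Rodrigues(R)[0],t,K,np.array(f["distortion"],float))[0][:,0]
E
python3 - <<'E'
from h import *
F={c:optics.grab_frame(c) for c in ["scene","side"]}
for n,z in H.items():
  for c in F:
    for d in place_of(n,c): print(n,c,round(d["score"],2),np.round(d["uv"],1),atz(F[c],d["uv"],z).round(3))
E
```

```text
small_beaker_top scene 0.63 [246.9 256.6] [0.575 0.249 0.061]
small_beaker_top scene 0.18 [347.2 225.5] [ 0.434 -0.016  0.061]
small_beaker_top side 0.52 [268.1 258.9] [0.566 0.256 0.061]
middle_beaker_top side 0.5 [311.4 169.1] [ 0.594 -0.17   0.071]
large_beaker_top scene 0.72 [249.2 256. ] [0.552 0.259 0.093]
large_beaker_top side 0.88 [294.4 292.8] [0.414 0.337 0.093]
conical_flask_top scene 0.72 [318.8 186. ] [ 0.565 -0.045  0.118]
conical_flask_top scene 0.7 [379.5 207.6] [ 0.376 -0.087  0.118]
conical_flask_top scene 0.57 [370.7 154.9] [ 0.53  -0.265  0.118]
conical_flask_top side 0.76 [353.8 195.1] [ 0.375 -0.098  0.118]
conical_flask_top side 0.49 [338.  151.4] [ 0.517 -0.267  0.118]
conical_flask_top side 0.48 [300.6 187.6] [ 0.578 -0.043  0.118]
bottle_a_top scene 0.71 [271.4 215.9] [0.598 0.125 0.105]
bottle_a_top side 0.7 [279.3 225.5] [0.579 0.135 0.105]
bottle_b_top side 0.48 [339.2 177.7] [ 0.464 -0.16   0.1  ]
vial_top scene 0.42 [345.2 225.9] [ 0.438 -0.012  0.06 ]
vial_top side 0.41 [327.7 211.8] [ 0.45  -0.018  0.06 ]
boat_top scene 0.75 [201.8 308.1] [0.573 0.418 0.015]
boat_top side 0.57 [250.8 301.8] [0.557 0.412 0.015]
```

```bash
python3 - <<'E'
from h import *
a=cv2.imread("pics/side0.png")[140:320,230:370]; b=cv2.imread("pics/scene0.png")[140:330,190:400]
cv2.imwrite("pics/c1.png",cv2.resize(a,None,fx=3.3,fy=3.3,interpolation=cv2.INTER_CUBIC))
cv2.imwrite("pics/c2.png",cv2.resize(b,None,fx=3,fy=3,interpolation=cv2.INTER_CUBIC))
F={c:optics.grab_frame(c) for c in ["scene","side","wrist"]}
for n in H:
  for c in F:
    for d in silhouettes(n,c): print(n,c,round(d["score"],2),np.round(d["bbox"]),d["mask"].sum())
E
```

```text
small_beaker_top scene 0.77 [240. 251. 259. 280.] 366
small_beaker_top side 0.61 [260. 250. 279. 270.] 166
middle_beaker_top scene 0.67 [326. 163. 343. 191.] 387
middle_beaker_top side 0.54 [302. 166. 314. 183.] 155
large_beaker_top side 0.86 [285. 281. 306. 311.] 453
large_beaker_top wrist 0.6 [146. 382. 170. 400.] 296
conical_flask_top scene 0.73 [359. 153. 377. 186.] 346
conical_flask_top scene 0.72 [306. 184. 329. 218.] 504
conical_flask_top scene 0.71 [366. 207. 386. 245.] 474
conical_flask_top side 0.76 [346. 193. 360. 218.] 245
conical_flask_top side 0.74 [329. 153. 347. 175.] 191
conical_flask_top side 0.64 [296. 185. 312. 208.] 233
bottle_a_top scene 0.93 [266. 214. 289. 246.] 517
bottle_a_top side 0.51 [275. 220. 287. 241.] 243
bottle_b_top scene 0.85 [356. 182. 374. 214.] 389
bottle_b_top side 0.63 [330. 176. 346. 192.] 197
vial_top scene 0.45 [343. 225. 350. 240.] 148
vial_top side 0.51 [325. 210. 334. 223.] 72
boat_top scene 0.51 [194. 298. 216. 319.] 343
boat_top side 0.53 [243. 292. 260. 307.] 224
```

View pics/c1.png

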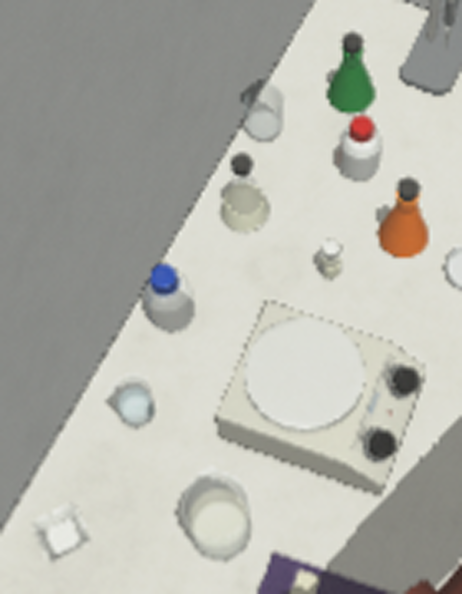

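View pics/c2.png

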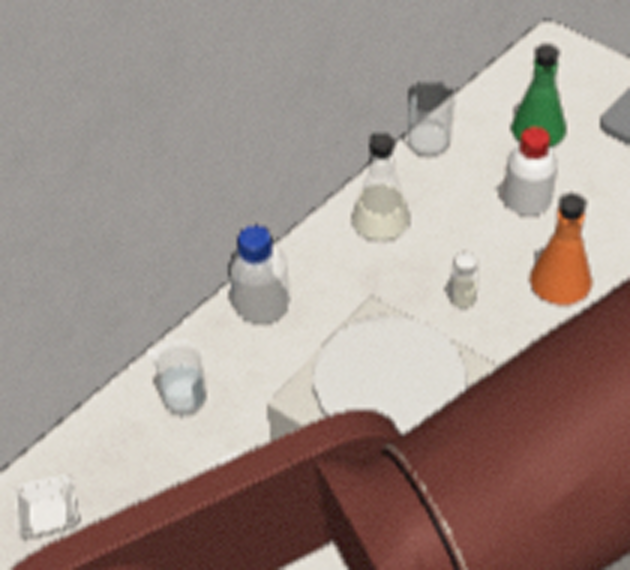

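View pics/wrist0.png

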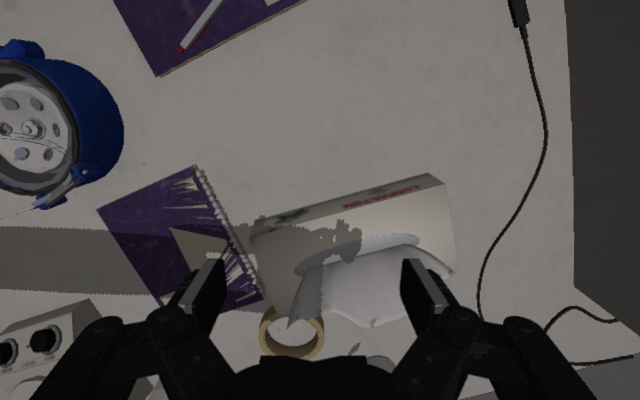

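```bash
python3 - <<'E'
from h import *
from scipy.optimize import least_squares
F={c:optics.grab_frame(c) for c in ["scene","side"]}
a=np.linspace(0,2*np.pi,40)
def ring(x,y,r,z): return np.c_[x+r*np.cos(a),y+r*np.sin(a),0*a+z]
S=dict(small_beaker_top=(.020,.020,.57,.25),middle_beaker_top=(.025,.025,.59,-.17),large_beaker_top=(.036,.036,.41,.34),conical_flask_top=(.0315,.009,.57,-.044))
for n,(rb,rt,x,y) in S.items():
  for cs in (["scene"],["side"],["scene","side"]):
    obs=[]
    for c in cs:
      for d in silhouettes(n,c):
        b=np.array(d["bbox"],float)
        X=np.vstack([ring(x,y,rb,0),ring(x,y,rt,H[n])]); m=proj(F[c],X).mean(0)
        if np.hypot(*(m-(b[:2]+b[2:])/2))<14: obs.append((c,b)); break
    if not obs: continue
    def res(p):
      r=[]
      for c,b in obs:
        q=proj(F[c],np.vstack([ring(*p,rb,0),ring(*p,rt,H[n])]))
        r.append(np.r_[q.min(0),q.max(0)]-b)
      return np.concatenate(r)
    s=least_squares(res,[x,y],loss="soft_l1",diff_step=1e-4)
    print(n,cs,s.x.round(3),res(s.x).round(1))
# tall wash bottle
for n in F: print(n, F[n]["frame"].shape)
print(atz(F["scene"],(155,388),0.0),atz(F["side"],(230,362),0.0),atz(F["scene"],(135,343),.2),atz(F["side"],(222,348),.2))
print('pip', [atz(F["scene"],(437,95),.28),atz(F["side"],(379,99),.28),atz(F["scene"],(420,108),.28)])
T=state()
from scipy.spatial.transform import Rotation as Ro
q=T["tool_rot"];print(Ro.from_quat(np.r_[q[1:],q[0]]).as_matrix().round(4))
E
```

```text
small_beaker_top ['scene'] [0.559 0.259] [ 2.1  3.  -2.7 -1.9]
small_beaker_top ['side'] [0.559 0.257] [ 0.3 -2.1 -0.3  2.1]
small_beaker_top ['scene', 'side'] [0.558 0.258] [ 2.6  2.9 -2.2 -2.   0.2 -1.8 -0.3  2.4]
middle_beaker_top ['scene'] [ 0.608 -0.169] [ 0.3  0.3 -0.3 -0.2]
middle_beaker_top ['side'] [ 0.603 -0.162] [-0.9 -1.5  1.   1.4]
middle_beaker_top ['scene', 'side'] [ 0.607 -0.167] [ 0.4  0.7 -0.2  0.2 -1.3 -2.6  0.6  0.2]
large_beaker_top ['side'] [0.418 0.331] [ 1.6  0.4 -2.  -0.3]
large_beaker_top ['scene', 'side'] [0.418 0.331] [ 1.6  0.4 -2.  -0.3]
conical_flask_top ['scene'] [ 0.572 -0.044] [ 0.4  1.  -0.4 -0.9]
conical_flask_top ['side'] [ 0.574 -0.044] [-1.2  0.9  1.2 -1. ]
conical_flask_top ['scene', 'side'] [ 0.572 -0.044] [ 0.4  0.8 -0.5 -1.1 -0.9  1.1  1.5 -0.8]
scene (400, 640, 3)
side (400, 640, 3)
[0.50313281 0.61798163 0.        ] [0.52110498 0.61476849 0.        ] [0.50173416 0.60775103 0.2       ] [0.50952124 0.60263575 0.2       ]
pip [array([ 0.43765683, -0.46915607,  0.28      ]), array([ 0.42794385, -0.45552025,  0.28      ]), array([ 0.44138955, -0.37147231,  0.28      ])]
[[-0.9592  0.2828  0.    ]
 [ 0.2828  0.9592  0.    ]
 [-0.      0.     -1.    ]]
```

Emit:
{"method": "jog_arm", "body": {"fingers": 0, "increments": [{"slide": [0, 0, -10]}, {"slide": [0, 0, -20]}, {"slide": [0, 0, -20]}, {"slide": [0, 0, -20]}, {"slide": [0, 0, -20]}, {"slide": [0, 0, -10]}, {"slide": [0, 0, 0]}, {"slide": [0, 0, 0]}]}}

```text
invalid input
```

Emit:
{"method": "jog_arm", "body": {"increments": [{"slide": [-5, -5, 0]}, {"slide": [-10, -9, 0]}, {"slide": [-15, -14, 0]}, {"slide": [-20, -18, 0]}, {"slide": [-20, -18, 0]}, {"slide": [-20, -18, 0]}, {"slide": [-20, -18, 0]}, {"slide": [-20, -18, 0]}, {"slide": [-20, -18, 0]}, {"slide": [-20, -18, 0]}, {"slide": [-20, -18, 0]}, {"slide": [-20, -18, 0]}, {"slide": [-20, -18, 0]}, {"slide": [-15, -14, 0]}, {"slide": [-10, -9, 0]}, {"slide": [-5, -5, 0]}, {"slide": [0, 0, 0]}]}}

```text
invalid input
```

Emit:
{"method": "jog_arm", "body": {"fingers": 0, "increments": [{"slide": [0, 0, -10], "rotation": [0, 0, 0]}, {"slide": [0, 0, -20], "rotation": [0, 0, 0]}, {"slide": [0, 0, -20], "rotation": [0, 0, 0]}, {"slide": [0, 0, -20], "rotation": [0, 0, 0]}, {"slide": [0, 0, -20], "rotation": [0, 0, 0]}, {"slide": [0, 0, -10], "rotation": [0, 0, 0]}, {"slide": [0, 0, 0], "rotation": [0, 0, 0]}, {"slide": [0, 0, 0], "rotation": [0, 0, 0]}]}}

```text
time: 3.97
tool_pos: [0.1768, 0.5996, 0.3319]
tool_rot: [0.0, 0.143, 0.99, 0.001]
contact_force: [-0.2, 1.2, -0.9]
gripper_width: -0.001
```

Emit:
{"method": "jog_arm", "body": {"increments": [{"slide": [-5, -5, 0], "rotation": [0, 0, 0]}, {"slide": [-10, -9, 0], "rotation": [0, 0, 0]}, {"slide": [-15, -14, 0], "rotation": [0, 0, 0]}, {"slide": [-20, -18, 0], "rotation": [0, 0, 0]}, {"slide": [-20, -18, 0], "rotation": [0, 0, 0]}, {"slide": [-20, -18, 0], "rotation": [0, 0, 0]}, {"slide": [-20, -18, 0], "rotation": [0, 0, 0]}, {"slide": [-20, -18, 0], "rotation": [0, 0, 0]}, {"slide": [-20, -18, 0], "rotation": [0, 0, 0]}, {"slide": [-20, -18, 0], "rotation": [0, 0, 0]}, {"slide": [-20, -18, 0], "rotation": [0, 0, 0]}, {"slide": [-20, -18, 0], "rotation": [0, 0, 0]}, {"slide": [-20, -18, 0], "rotation": [0, 0, 0]}, {"slide": [-15, -14, 0], "rotation": [0, 0, 0]}, {"slide": [-10, -9, 0], "rotation": [0, 0, 0]}, {"slide": [-5, -5, 0], "rotation": [0, 0, 0]}, {"slide": [0, 0, 0], "rotation": [0, 0, 0]}]}}

```text
time: 5.38
tool_pos: [0.3596, 0.2978, 0.3301]
tool_rot: [-0.001, 0.144, 0.99, -0.001]
contact_force: [-0.1, 0.9, 0.4]
gripper_width: -0.0
```

Emit:
{"method": "jog_arm", "body": {"increments": [{"slide": [-5, -5, 0], "rotation": [0, 0, 0]}, {"slide": [-10, -9, 0], "rotation": [0, 0, 0]}, {"slide": [-15, -13, 0], "rotation": [0, 0, 0]}, {"slide": [-20, -18, 0], "rotation": [0, 0, 0]}, {"slide": [-20, -18, 0], "rotation": [0, 0, 0]}, {"slide": [-20, -18, 0], "rotation": [0, 0, 0]}, {"slide": [-20, -18, 0], "rotation": [0, 0, 0]}, {"slide": [-20, -18, 0], "rotation": [0, 0, 0]}, {"slide": [-20, -18, 0], "rotation": [0, 0, 0]}, {"slide": [-20, -18, 0], "rotation": [0, 0, 0]}, {"slide": [-20, -18, 0], "rotation": [0, 0, 0]}, {"slide": [-20, -18, 0], "rotation": [0, 0, 0]}, {"slide": [-20, -18, 0], "rotation": [0, 0, 0]}, {"slide": [-20, -18, 0], "rotation": [0, 0, 0]}, {"slide": [-20, -18, 0], "rotation": [0, 0, 0]}, {"slide": [-15, -12, 0], "rotation": [0, 0, 0]}, {"slide": [-10, -9, 0], "rotation": [0, 0, 0]}, {"slide": [-5, -4, 0], "rotation": [0, 0, 0]}, {"slide": [0, 0, 0], "rotation": [0, 0, 0]}]}}

```text
time: 6.97
tool_pos: [0.5716, -0.0427, 0.3308]
tool_rot: [-0.0, 0.143, 0.99, 0.0]
contact_force: [-1.5, -0.3, -0.2]
gripper_width: -0.002
```

```bash
python3 - <<'E'
from h import *
F={c:optics.grab_frame(c) for c in ["scene","side","wrist"]}
for c in F: cv2.imwrite(f"pics/{c}1.png",F[c]["frame"])
for n in ["small_beaker_top","large_beaker_top","conical_flask_top"]:
  for c in F:
    for d in place_of(n,c): print(n,c,round(d["score"],2),np.round(d["uv"],1),atz(F[c],d["uv"],H[n]).round(3))
    for d in silhouettes(n,c): print('  bbox',c,round(d["score"],2),np.round(d["bbox"]))
print(state()["tool_pos"])
E
```

```text
small_beaker_top scene 0.68 [247.8 257.9] [0.57  0.251 0.061]
  bbox scene 0.76 [242. 253. 263. 282.]
small_beaker_top side 0.61 [269.7 260.3] [0.558 0.258 0.061]
  bbox side 0.51 [263. 251. 278. 270.]
small_beaker_top wrist 0.92 [529.1  94.4] [0.566 0.255 0.061]
  bbox wrist 0.55 [491.  77. 543. 112.]
large_beaker_top scene 0.76 [269.6 306.6] [0.405 0.335 0.093]
large_beaker_top scene 0.72 [332.9 170. ] [ 0.594 -0.152  0.093]
  bbox scene 0.7 [250. 291. 286. 338.]
large_beaker_top side 0.94 [294.4 290.5] [0.417 0.33  0.093]
  bbox side 0.66 [284. 281. 304. 311.]
conical_flask_top scene 0.88 [317.7 187.9] [ 0.562 -0.037  0.118]
conical_flask_top scene 0.66 [377.8 208.2] [ 0.378 -0.082  0.118]
conical_flask_top scene 0.56 [369.2 153.3] [ 0.538 -0.269  0.118]
conical_flask_top scene 0.53 [272.  214.4] [0.592 0.128 0.118]
  bbox scene 0.87 [366. 205. 389. 243.]
  bbox scene 0.84 [357. 150. 379. 186.]
  bbox scene 0.82 [308. 184. 326. 218.]
  bbox scene 0.52 [251. 292. 283. 336.]
conical_flask_top side 0.74 [352.6 195.7] [ 0.379 -0.093  0.118]
conical_flask_top side 0.47 [305.  187.9] [ 0.562 -0.048  0.118]
  bbox side 0.64 [297. 183. 311. 210.]
  bbox side 0.47 [343. 194. 360. 216.]
conical_flask_top wrist 0.8 [314.4 165.4] [ 0.568 -0.038  0.118]
conical_flask_top wrist 0.57 [129.4 178.6] [ 0.519 -0.258  0.118]
  bbox wrist 0.79 [121. 144. 188. 190.]
  bbox wrist 0.77 [294. 130. 334. 178.]
  bbox wrist 0.58 [201.   0. 262.  53.]
  bbox wrist 0.29 [408. 116. 464. 158.]
[ 0.57135912 -0.04240296  0.3312944 ]
```

View pics/wrist1.png

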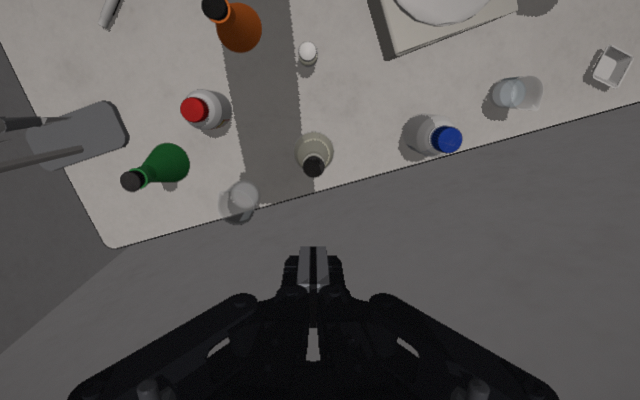

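View pics/scene1.png

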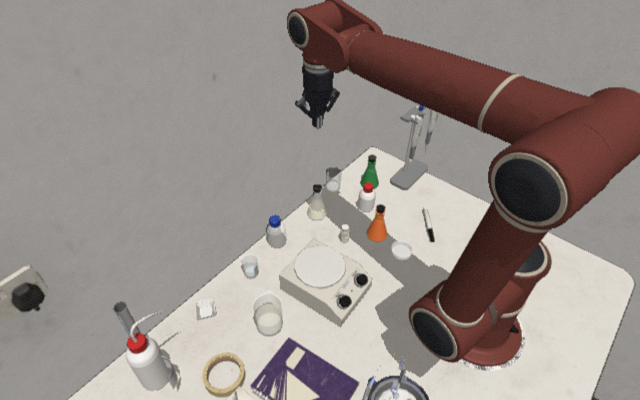

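Emit:
{"method": "jog_arm", "body": {"increments": [{"slide": [1, 0, 5], "rotation": [0, 0, 0]}, {"slide": [1, 0, 10], "rotation": [0, 0, 0]}, {"slide": [1, 0, 15], "rotation": [0, 0, 0]}, {"slide": [0, 0, 20], "rotation": [0, 0, 0]}, {"slide": [0, 0, 20], "rotation": [0, 0, 0]}, {"slide": [0, 0, 20], "rotation": [0, 0, 0]}, {"slide": [0, 0, 15], "rotation": [0, 0, 0]}, {"slide": [0, 0, 10], "rotation": [0, 0, 0]}, {"slide": [0, 0, 5], "rotation": [0, 0, 0]}, {"slide": [0, 0, 0], "rotation": [0, 0, 0]}, {"slide": [0, 0, 0], "rotation": [0, 0, 0]}]}}

```text
time: 8.93
tool_pos: [0.5686, -0.0415, 0.2115]
tool_rot: [0.0, 0.143, 0.99, -0.0]
contact_force: [0.6, 0.4, 0.7]
gripper_width: -0.004
```

```bash
python3 - <<'E'
from h import *
F={c:optics.grab_frame(c) for c in ["scene","side","wrist"]}
T=state()["tool_pos"];print(T)
im=[]
for c in F:
    f=F[c];u=proj(f,[T,[.568,-.041,.118]]);print(c,u.round(0))
    g=f["frame"].copy()
    im.append(cv2.resize(g[130:240,260:390] if c!="wrist" else g[60:280,190:450],(390,330),interpolation=cv2.INTER_CUBIC))
cv2.imwrite("pics/m2.png",np.hstack([im[0],im[2]]))
E
```

```text
[ 0.5692096  -0.0416687   0.21275873]
scene [[317. 162.]
 [317. 186.]]
side [[301. 175.]
 [303. 189.]]
wrist [[313. 259.]
 [313. 199.]]
```

View pics/m2.png

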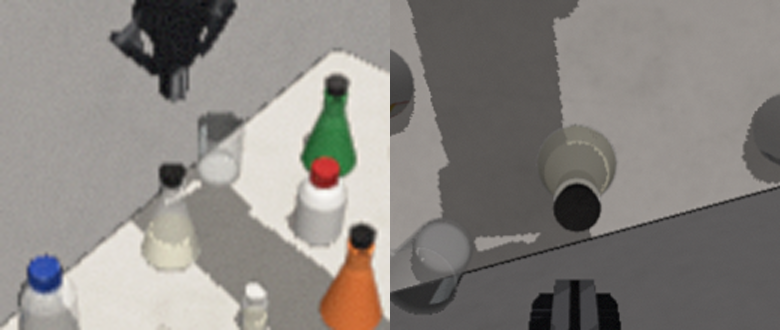

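Emit:
{"method": "jog_arm", "body": {"increments": [{"slide": [0, 0, 6], "rotation": [0, 0, 0]}, {"slide": [0, 0, 12], "rotation": [0, 0, 0]}, {"slide": [0, 0, 14], "rotation": [0, 0, 0]}, {"slide": [0, 0, 14], "rotation": [0, 0, 0]}, {"slide": [0, 0, 8], "rotation": [0, 0, 0]}, {"slide": [0, 0, 4], "rotation": [0, 0, 0]}, {"slide": [0, 0, 0], "rotation": [0, 0, 0]}, {"slide": [0, 0, 0], "rotation": [0, 0, 0]}, {"slide": [0, 0, 0], "rotation": [0, 0, 0]}, {"slide": [0, 0, 0], "rotation": [0, 0, 0]}, {"slide": [0, 0, 0], "rotation": [0, 0, 0]}, {"slide": [0, 0, 0], "rotation": [0, 0, 0]}, {"slide": [0, 0, 0], "rotation": [0, 0, 0]}, {"slide": [0, 0, 0], "rotation": [0, 0, 0]}, {"slide": [0, 0, 0], "rotation": [0, 0, 0]}, {"slide": [0, 0, 0], "rotation": [0, 0, 0]}]}}

```text
time: 10.42
tool_pos: [0.5685, -0.0415, 0.1533]
tool_rot: [0.0, 0.143, 0.99, -0.0]
contact_force: [1.0, 0.1, 0.3]
gripper_width: -0.0
```

Emit:
{"method": "jog_arm", "body": {"increments": [{"slide": [0, 0, 0], "rotation": [0, 0, 0]}, {"slide": [0, 0, 0], "rotation": [0, 0, 0]}, {"slide": [0, 0, 0], "rotation": [0, 0, 0]}, {"slide": [0, 0, 0], "rotation": [0, 0, 0]}, {"slide": [0, 0, 0], "rotation": [0, 0, 0]}, {"slide": [0, 0, 0], "rotation": [0, 0, 0]}, {"slide": [0, 0, 0], "rotation": [0, 0, 0]}, {"slide": [0, 0, 0], "rotation": [0, 0, 0]}, {"slide": [0, 0, 0], "rotation": [0, 0, 0]}, {"slide": [0, 0, 0], "rotation": [0, 0, 0]}, {"slide": [0, 0, 0], "rotation": [0, 0, 0]}, {"slide": [0, 0, 0], "rotation": [0, 0, 0]}, {"slide": [0, 0, 0], "rotation": [0, 0, 0]}, {"slide": [0, 0, 0], "rotation": [0, 0, 0]}, {"slide": [0, 0, 0], "rotation": [0, 0, 0]}, {"slide": [0, 0, 0], "rotation": [0, 0, 0]}, {"slide": [0, 0, 0], "rotation": [0, 0, 0]}, {"slide": [0, 0, 0], "rotation": [0, 0, 0]}]}}

```text
time: 11.92
tool_pos: [0.5685, -0.0415, 0.1533]
tool_rot: [-0.0, 0.143, 0.99, -0.0]
contact_force: [-0.3, -0.2, 0.1]
gripper_width: -0.001
```

```bash
python3 - <<'E'
from h import *
F={c:optics.grab_frame(c) for c in ["scene","side","wrist"]}
T=state()["tool_pos"];print(T)
im=[]
for c in F:
    f=F[c];u=proj(f,[T,[.568,-.041,.118]]);print(c,u.round(0))
    g=f["frame"].copy()
    im.append(cv2.resize(g[130:240,260:390] if c!="wrist" else g[60:280,190:450],(390,330),interpolation=cv2.INTER_CUBIC))
cv2.imwrite("pics/m3.png",np.hstack([im[0],im[2]]))
E
```

```text
[ 0.56846757 -0.04150908  0.15328589]
scene [[317. 177.]
 [317. 186.]]
side [[302. 184.]
 [303. 189.]]
wrist [[313. 259.]
 [313. 230.]]
```

View pics/m3.png

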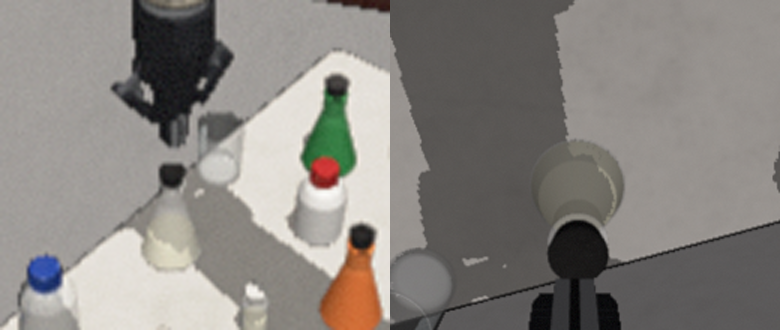

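Emit:
{"method": "jog_arm", "body": {"increments": [{"slide": [0, 0, -5], "rotation": [0, 0, 0]}, {"slide": [0, 0, -10], "rotation": [0, 0, 0]}, {"slide": [0, 0, -20], "rotation": [0, 0, 0]}, {"slide": [0, 0, -20], "rotation": [0, 0, 0]}, {"slide": [0, 0, -20], "rotation": [0, 0, 0]}, {"slide": [0, 0, -20], "rotation": [0, 0, 0]}, {"slide": [0, 0, -20], "rotation": [0, 0, 0]}, {"slide": [0, 0, -10], "rotation": [0, 0, 0]}, {"slide": [0, 0, -5], "rotation": [0, 0, 0]}, {"slide": [0, 0, 0], "rotation": [0, 0, 0]}]}}

```text
time: 12.9
tool_pos: [0.5691, -0.0416, 0.2851]
tool_rot: [0.001, 0.143, 0.99, -0.0]
contact_force: [-0.2, 0.8, -0.1]
gripper_width: -0.0
```

Emit:
{"method": "jog_arm", "body": {"increments": [{"slide": [2, 5, 0], "rotation": [0, 0, 0]}, {"slide": [3, 10, 0], "rotation": [0, 0, 0]}, {"slide": [5, 15, 0], "rotation": [0, 0, 0]}, {"slide": [6, 20, 0], "rotation": [0, 0, 0]}, {"slide": [6, 20, 0], "rotation": [0, 0, 0]}, {"slide": [6, 20, 0], "rotation": [0, 0, 0]}, {"slide": [6, 20, 0], "rotation": [0, 0, 0]}, {"slide": [6, 20, 0], "rotation": [0, 0, 0]}, {"slide": [6, 20, 0], "rotation": [0, 0, 0]}, {"slide": [6, 20, 0], "rotation": [0, 0, 0]}, {"slide": [6, 20, 0], "rotation": [0, 0, 0]}, {"slide": [6, 20, 0], "rotation": [0, 0, 0]}, {"slide": [6, 20, 0], "rotation": [0, 0, 0]}, {"slide": [6, 20, 0], "rotation": [0, 0, 0]}, {"slide": [6, 18, 0], "rotation": [0, 0, 0]}, {"slide": [4, 10, 0], "rotation": [0, 0, 0]}, {"slide": [3, 6, 0], "rotation": [0, 0, 0]}, {"slide": [0, 0, 0], "rotation": [0, 0, 0]}, {"slide": [0, 0, 0], "rotation": [0, 0, 0]}]}}

```text
time: 14.48
tool_pos: [0.5631, 0.2559, 0.2828]
tool_rot: [-0.0, 0.143, 0.99, -0.0]
contact_force: [-0.6, -0.1, 0.1]
gripper_width: -0.002
```

```bash
python3 - <<'E'
from h import *
F={c:optics.grab_frame(c) for c in ["scene","side","wrist"]}
T=state()["tool_pos"];print(T)
for n in ["small_beaker_top","large_beaker_top"]:
  for c in F:
    for d in place_of(n,c): print(n,c,round(d["score"],2),np.round(d["uv"],1),atz(F[c],d["uv"],H[n]).round(3))
im=[]
for c in F:
    f=F[c];u=proj(f,[T,[.563,.256,.061]]);print(c,u.round(0))
    g=f["frame"].copy(); cv2.circle(g,tuple(int(v) for v in u[1].round()),1,(0,0,255),-1)
    im.append(cv2.resize(g[200:310,190:320] if c!="wrist" else g[60:280,190:450],(390,330),interpolation=cv2.INTER_CUBIC))
cv2.imwrite("pics/m4.png",np.hstack([im[0],im[2]]))
E
```

```text
[0.56355767 0.25524451 0.283271  ]
small_beaker_top scene 0.89 [249.4 257. ] [0.569 0.246 0.061]
small_beaker_top side 0.68 [270.5 259. ] [0.558 0.252 0.061]
small_beaker_top wrist 0.66 [315.8 169.2] [0.567 0.258 0.061]
large_beaker_top scene 0.58 [265.2 306.5] [0.413 0.342 0.093]
large_beaker_top side 0.64 [292.8 291.6] [0.42  0.336 0.093]
large_beaker_top wrist 0.72 [349.3   8.2] [0.417 0.335 0.093]
large_beaker_top wrist 0.28 [311.5 169.4] [0.559 0.255 0.093]
scene [[239. 202.]
 [248. 260.]]
side [[261. 232.]
 [269. 259.]]
wrist [[313. 259.]
 [313. 167.]]
```

View pics/m4.png

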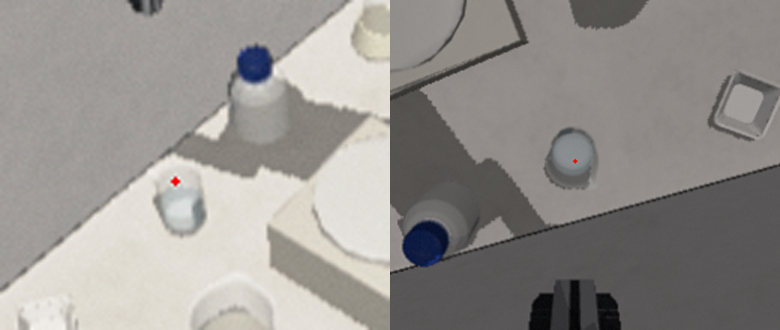

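Emit:
{"method": "jog_arm", "body": {"increments": [{"slide": [0, 0, 5], "rotation": [0, 0, 0]}, {"slide": [0, 0, 10], "rotation": [0, 0, 0]}, {"slide": [0, 0, 15], "rotation": [0, 0, 0]}, {"slide": [0, 0, 20], "rotation": [0, 0, 0]}, {"slide": [0, 0, 20], "rotation": [0, 0, 0]}, {"slide": [0, 0, 20], "rotation": [0, 0, 0]}, {"slide": [0, 0, 20], "rotation": [0, 0, 0]}, {"slide": [0, 0, 20], "rotation": [0, 0, 0]}, {"slide": [0, 0, 20], "rotation": [0, 0, 0]}, {"slide": [0, 0, 15], "rotation": [0, 0, 0]}, {"slide": [0, 0, 12], "rotation": [0, 0, 0]}, {"slide": [0, 0, 6], "rotation": [0, 0, 0]}, {"slide": [0, 0, 4], "rotation": [0, 0, 0]}, {"slide": [0, 0, 0], "rotation": [0, 0, 0]}, {"slide": [0, 0, 0], "rotation": [0, 0, 0]}, {"slide": [0, 0, 0], "rotation": [0, 0, 0]}, {"slide": [0, 0, 0], "rotation": [0, 0, 0]}]}}

```text
time: 16.35
tool_pos: [0.5642, 0.2563, 0.0976]
tool_rot: [0.001, 0.143, 0.99, 0.0]
contact_force: [-0.3, -0.1, -0.1]
gripper_width: -0.002
```

```bash
python3 - <<'E'
from h import *
F={c:optics.grab_frame(c) for c in ["scene","wrist"]}
T=state()["tool_pos"];print(T)
im=[]
for c in F:
    f=F[c];u=proj(f,[T,[.563,.256,.061]]);print(c,u.round(0))
    g=f["frame"].copy()
    im.append(cv2.resize(g[200:310,190:320] if c!="wrist" else g[60:280,190:450],(390,330),interpolation=cv2.INTER_CUBIC))
cv2.imwrite("pics/m5.png",np.hstack(im))
E
```

```text
[0.5639856  0.25621155 0.09724423]
scene [[247. 252.]
 [248. 260.]]
wrist [[312. 259.]
 [312. 229.]]
```

View pics/m5.png

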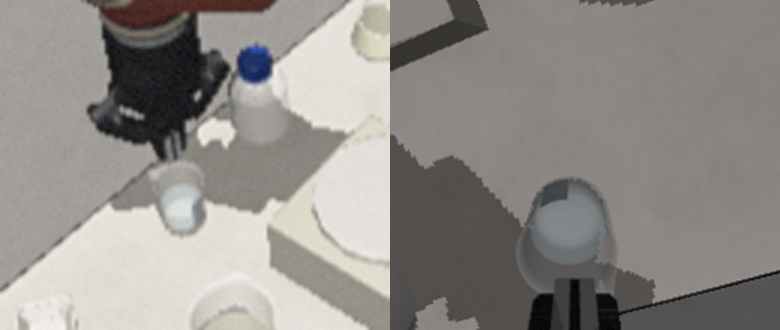

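Emit:
{"method": "jog_arm", "body": {"increments": [{"slide": [0, 0, 0], "rotation": [0, 0, 0]}, {"slide": [0, 0, 0], "rotation": [0, 0, 0]}, {"slide": [0, 0, 0], "rotation": [0, 0, 0]}, {"slide": [0, 0, 0], "rotation": [0, 0, 0]}, {"slide": [0, 0, 0], "rotation": [0, 0, 0]}, {"slide": [0, 0, 0], "rotation": [0, 0, 0]}, {"slide": [0, 0, 0], "rotation": [0, 0, 0]}, {"slide": [0, 0, 0], "rotation": [0, 0, 0]}, {"slide": [0, 0, 0], "rotation": [0, 0, 0]}, {"slide": [0, 0, 0], "rotation": [0, 0, 0]}, {"slide": [0, 0, 0], "rotation": [0, 0, 0]}, {"slide": [0, 0, 0], "rotation": [0, 0, 0]}, {"slide": [0, 0, 0], "rotation": [0, 0, 0]}, {"slide": [0, 0, 0], "rotation": [0, 0, 0]}, {"slide": [0, 0, 0], "rotation": [0, 0, 0]}, {"slide": [0, 0, 0], "rotation": [0, 0, 0]}, {"slide": [0, 0, 0], "rotation": [0, 0, 0]}, {"slide": [0, 0, 0], "rotation": [0, 0, 0]}, {"slide": [0, 0, 0], "rotation": [0, 0, 0]}, {"slide": [0, 0, 0], "rotation": [0, 0, 0]}]}}

```text
time: 18.12
tool_pos: [0.5635, 0.256, 0.0963]
tool_rot: [0.0, 0.143, 0.99, 0.0]
contact_force: [-0.3, 0.5, -0.0]
gripper_width: 0.003
```

Emit:
{"method": "jog_arm", "body": {"increments": [{"slide": [0, 0, 0], "rotation": [0, 0, 0]}, {"slide": [0, 0, 0], "rotation": [0, 0, 0]}, {"slide": [0, 0, 0], "rotation": [0, 0, 0]}, {"slide": [0, 0, 0], "rotation": [0, 0, 0]}, {"slide": [0, 0, -5], "rotation": [0, 0, 0]}, {"slide": [0, 0, -10], "rotation": [0, 0, 0]}, {"slide": [0, 0, -20], "rotation": [0, 0, 0]}, {"slide": [0, 0, -20], "rotation": [0, 0, 0]}, {"slide": [0, 0, -20], "rotation": [0, 0, 0]}, {"slide": [0, 0, -20], "rotation": [0, 0, 0]}, {"slide": [0, 0, -20], "rotation": [0, 0, 0]}, {"slide": [0, 0, -20], "rotation": [0, 0, 0]}, {"slide": [0, 0, -20], "rotation": [0, 0, 0]}, {"slide": [0, 0, -10], "rotation": [0, 0, 0]}, {"slide": [0, 0, -5], "rotation": [0, 0, 0]}, {"slide": [0, 0, 0], "rotation": [0, 0, 0]}]}}

```text
time: 19.45
tool_pos: [0.564, 0.2562, 0.2681]
tool_rot: [0.001, 0.143, 0.99, 0.001]
contact_force: [0.2, 0.1, -0.9]
gripper_width: 0.002
```

Emit:
{"method": "jog_arm", "body": {"increments": [{"slide": [4, 1, 0], "rotation": [0, 0, 0]}, {"slide": [8, 2, 0], "rotation": [0, 0, 0]}, {"slide": [14, 3, 0], "rotation": [0, 0, 0]}, {"slide": [19, 4, 0], "rotation": [0, 0, 0]}, {"slide": [19, 4, 0], "rotation": [0, 0, 0]}, {"slide": [19, 4, 0], "rotation": [0, 0, 0]}, {"slide": [19, 4, 0], "rotation": [0, 0, 0]}, {"slide": [19, 4, 0], "rotation": [0, 0, 0]}, {"slide": [19, 4, 0], "rotation": [0, 0, 0]}, {"slide": [14, 3, 0], "rotation": [0, 0, 0]}, {"slide": [7, 1, 0], "rotation": [0, 0, 0]}, {"slide": [3, 0, 0], "rotation": [0, 0, 0]}, {"slide": [0, 0, 0], "rotation": [0, 0, 0]}, {"slide": [0, 0, 0], "rotation": [0, 0, 0]}]}}

```text
time: 20.62
tool_pos: [0.416, 0.3349, 0.2662]
tool_rot: [0.0, 0.143, 0.99, -0.0]
contact_force: [-0.4, -1.1, -0.2]
gripper_width: -0.002
```

```bash
python3 - <<'E'
from h import *
F={c:optics.grab_frame(c) for c in ["scene","side","wrist"]}
T=state()["tool_pos"];print(T)
for n in ["large_beaker_top"]:
  for c in F:
    for d in place_of(n,c): print(n,c,round(d["score"],2),np.round(d["uv"],1),atz(F[c],d["uv"],H[n]).round(3))
im=[]
a=np.linspace(0,6.28,60)
for c in F:
    f=F[c]
    g=f["frame"].copy()
    for u in proj(f,np.c_[.416+.036*np.cos(a),.335+.036*np.sin(a),0*a+.093]):
        if 0<=u[0]<640 and 0<=u[1]<400: g[int(u[1]),int(u[0])]=(0,0,255)
    x=g[240:350,210:340] if c!="wrist" else g[60:280,190:450]
    im.append(cv2.resize(x,(390,330),interpolation=cv2.INTER_CUBIC))
cv2.imwrite("pics/m6.png",np.hstack([im[0],im[2]]));cv2.imwrite("pics/m6b.png",im[1])
E
```

```text
[0.41636222 0.33468849 0.26619409]
large_beaker_top scene 0.65 [266.  307.3] [0.41  0.342 0.093]
large_beaker_top side 0.9 [295.5 292.1] [0.411 0.333 0.093]
large_beaker_top wrist 0.96 [308.8 175.6] [0.414 0.331 0.093]
large_beaker_top wrist 0.54 [ 70.  253.6] [0.424 0.031 0.093]
```

View pics/m6.png

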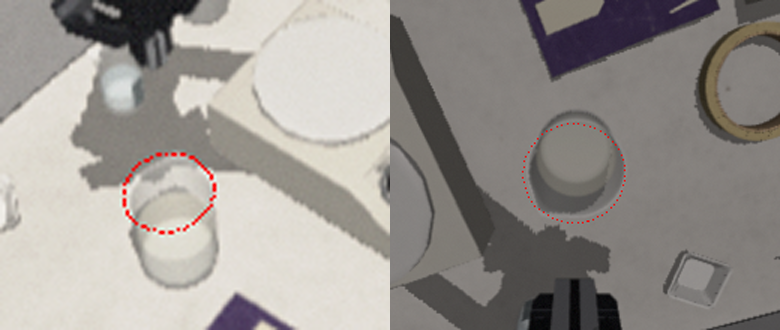

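Emit:
{"method": "jog_arm", "body": {"increments": [{"slide": [0, 0, 5], "rotation": [0, 0, 0]}, {"slide": [0, 0, 10], "rotation": [0, 0, 0]}, {"slide": [0, 0, 15], "rotation": [0, 0, 0]}, {"slide": [0, 0, 20], "rotation": [0, 0, 0]}, {"slide": [0, 0, 20], "rotation": [0, 0, 0]}, {"slide": [0, 0, 20], "rotation": [0, 0, 0]}, {"slide": [0, 0, 20], "rotation": [0, 0, 0]}, {"slide": [0, 0, 15], "rotation": [0, 0, 0]}, {"slide": [0, 0, 8], "rotation": [0, 0, 0]}, {"slide": [0, 0, 5], "rotation": [0, 0, 0]}, {"slide": [0, 0, 0], "rotation": [0, 0, 0]}, {"slide": [0, 0, 0], "rotation": [0, 0, 0]}, {"slide": [0, 0, 0], "rotation": [0, 0, 0]}, {"slide": [0, 0, 0], "rotation": [0, 0, 0]}]}}

```text
time: 22.08
tool_pos: [0.4165, 0.3355, 0.1296]
tool_rot: [0.001, 0.143, 0.99, 0.001]
contact_force: [0.7, -0.3, 0.4]
gripper_width: 0.001
```

Emit:
{"method": "jog_arm", "body": {"increments": [{"slide": [0, 0, 0], "rotation": [0, 0, 0]}, {"slide": [0, 0, 0], "rotation": [0, 0, 0]}, {"slide": [0, 0, 0], "rotation": [0, 0, 0]}, {"slide": [0, 0, 0], "rotation": [0, 0, 0]}, {"slide": [0, 0, 0], "rotation": [0, 0, 0]}, {"slide": [0, 0, 0], "rotation": [0, 0, 0]}, {"slide": [0, 0, 0], "rotation": [0, 0, 0]}, {"slide": [0, 0, 0], "rotation": [0, 0, 0]}, {"slide": [0, 0, 0], "rotation": [0, 0, 0]}, {"slide": [0, 0, 0], "rotation": [0, 0, 0]}, {"slide": [0, 0, 0], "rotation": [0, 0, 0]}, {"slide": [0, 0, 0], "rotation": [0, 0, 0]}, {"slide": [0, 0, 0], "rotation": [0, 0, 0]}, {"slide": [0, 0, 0], "rotation": [0, 0, 0]}, {"slide": [0, 0, 0], "rotation": [0, 0, 0]}, {"slide": [0, 0, 0], "rotation": [0, 0, 0]}, {"slide": [0, 0, 0], "rotation": [0, 0, 0]}, {"slide": [0, 0, 0], "rotation": [0, 0, 0]}, {"slide": [0, 0, 0], "rotation": [0, 0, 0]}, {"slide": [0, 0, 0], "rotation": [0, 0, 0]}]}}

```text
time: 23.75
tool_pos: [0.4158, 0.3351, 0.1283]
tool_rot: [0.0, 0.143, 0.99, 0.0]
contact_force: [-0.4, 0.1, 0.1]
gripper_width: -0.003
```

```bash
python3 - <<'E'
from h import *
F={c:optics.grab_frame(c) for c in ["scene","side","wrist"]}
print(state()["tool_pos"],state()["time"])
im=[]
for c in F:
    g=F[c]["frame"]
    x=g[240:350,210:340] if c!="wrist" else g[60:280,190:450]
    im.append(cv2.resize(x,(390,330),interpolation=cv2.INTER_CUBIC))
cv2.imwrite("pics/m7.png",np.hstack([im[0],im[2]]))
E
```

```text
[0.41574715 0.33505462 0.12828971] 23.9
```

View pics/m7.png

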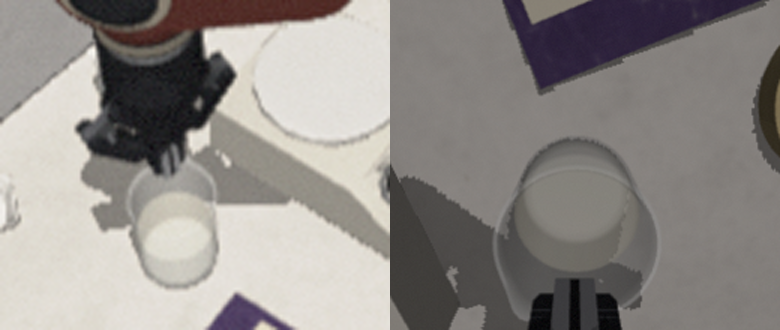

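Emit:
{"method": "jog_arm", "body": {"increments": [{"slide": [0, 0, 0], "rotation": [0, 0, 0]}, {"slide": [0, 0, 0], "rotation": [0, 0, 0]}, {"slide": [0, 0, 0], "rotation": [0, 0, 0]}, {"slide": [0, 0, 0], "rotation": [0, 0, 0]}, {"slide": [0, 0, -5], "rotation": [0, 0, 0]}, {"slide": [0, 0, -10], "rotation": [0, 0, 0]}, {"slide": [0, 0, -20], "rotation": [0, 0, 0]}, {"slide": [0, 0, -20], "rotation": [0, 0, 0]}, {"slide": [0, 0, -20], "rotation": [0, 0, 0]}, {"slide": [0, 0, -20], "rotation": [0, 0, 0]}, {"slide": [0, 0, -20], "rotation": [0, 0, 0]}, {"slide": [0, 0, -20], "rotation": [0, 0, 0]}, {"slide": [0, 0, -20], "rotation": [0, 0, 0]}, {"slide": [0, 0, -15], "rotation": [0, 0, 0]}, {"slide": [0, 0, -10], "rotation": [0, 0, 0]}, {"slide": [0, 0, -5], "rotation": [0, 0, 0]}, {"slide": [0, 0, 0], "rotation": [0, 0, 0]}, {"slide": [0, 0, 0], "rotation": [0, 0, 0]}, {"slide": [0, 0, 0], "rotation": [0, 0, 0]}]}}

```text
time: 25.48
tool_pos: [0.4153, 0.3348, 0.3119]
tool_rot: [-0.001, 0.143, 0.99, -0.001]
contact_force: [-0.3, -0.4, -0.7]
gripper_width: -0.001
```

```bash
python3 - <<'E'
from h import *
g=optics.grab_frame("scene")["frame"]; cv2.imwrite("pics/end.png",g)
print(state()["tool_pos"],state()["time"])
print(manip.job_done())
E
```

```text
[0.41531582 0.33478175 0.31178045] 25.5333
the job is handed in; nothing more can be done
None
```

View pics/end.png

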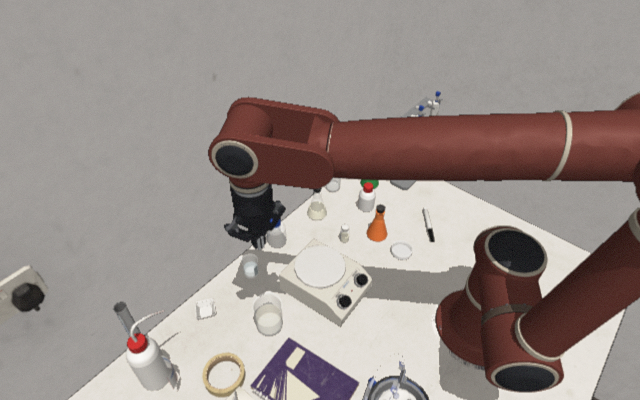

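I pointed in order at the clear stoppered flask, the smallest beaker and the largest beaker, and handed the job in at 25.5 s. The interface gives no verdict. With the fingers shut, I held each point for over 2 s with the tips about 35 mm above the top. I left the green and orange flasks alone.

| Vessel | Estimated position (x, y), m | Fingertip (TCP) position at the hold (x, y, z), m |
|---|---|---|
| Conical flask | 0.568, -0.041 | 0.5685, -0.0415, 0.153 |
| Smallest beaker | 0.563, 0.256 | 0.5635, 0.256, 0.096 |
| Largest beaker | 0.416, 0.335 | 0.416, 0.335, 0.128 |

- **Position accuracy:** the camera views disagreed by 5 to 12 mm on the beaker positions, so I used values in between. Close views at each hold showed the tips within about 5 mm of the middle.
- **Contact:** the force readings stayed at noise level, mostly below 1 N and up to about 1.5 N even in free air. They could not show a 0.5 N touch on their own; the pictures show clear space at each hold.
- **Final state:** the fingertips ended at z = 0.312 m, about 22 cm above the largest beaker. The vessels I could see in the last scene picture look unmoved. The arm hid or partly hid bottle A and the middle beaker, and I did not measure any positions again after the last hold.

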